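# Set the examination lamp's boom to its mark and clamp it

## Robot

A 6-joint arm with a two-finger parallel gripper is mounted at the origin on a cart in front of the work surface, level with it; the furniture and walls round the work are solid. World frame = base frame: x ahead of the robot, y to its left, z up, the work surface at z = 0. Lengths are in m, angles in rad, forces in N, time in s.
With the tool pointing down it reaches from about 0.425 to 0.95 m from the base axis. Payload 3.5 kg.
Tool frame: the origin (TCP) lies midway between the tips of the shut fingers; the grasp point (between the pads) lies 19 mm behind it; z points along the fingers, y is the line along which they close (so a half turn about z gives the same grasp; the last joint's range is limited). The gripper opens to 85 mm and grips with 20 to 120 N. Pads are 22 mm wide; open, the fingers measure 114 mm over their backs; the gripper's body (76 mm by 85 mm) begins 54 mm behind the grasp point. The pads swing forward as they close: fully open they stand 13 mm farther back than shut.
Start: joints at [-1.308, 0.286, 1.577, -0, 1.279, -0.15], TCP at [0.271, -0.618, 0.231] pointing down, gripper open.
Joint ranges: [-2.77, 2.77], [-0.9, 2.22], [0.21, 2.48], [-1.53, 4.67], [0.24, 2.81], [-2.84, 2.84]. Speed limits (rad/s): [2.79, 2.79, 3.14, 3.14, 3.14, 3.14].

## Interface

Orientations are given as a unit quaternion [x, y, z, w].
In Python, from plant import * gives the robot as it stands.
- The arm moves only by the tool move_arm, never from a script. Its argument "moves" is a list of rows, each a list of 3 entries, a list of its own where there are three numbers: the opening, from 0 (shut) to 1 (fully open), then the shift along the tool's x, y, z in m, then the turn, a rotation vector about the tool's x, y, z in rad. A call has exactly 10 rows; each row shifts and turns the commanded pose from where the row before left it, along the tool's axes as they then stand; what a row does not reach is not made up. A row lasts 1/12 s, in which the tool goes at most 41.7 mm and 7.16 degrees, less where a joint would pass 70% of its speed; a pose out of reach is approached as far as the arm can. A call is refused whole if a number of a shift passes 0.0417 or a number of a turn 0.125, either way. A call with a gripper value outside its range is refused whole. The fingers move at their own pace and stop on an object; "grip_force" is the grip in N (left out, the last holds). Time passes only in rows, so rows that do not move let the fingers close, or fill a call up. It gives the time, the measured TCP pose, the force, the opening and the grip force at its end, in the units of the state.
- get_state(): the state, without advancing time (a new reading comes with each control period).
- read_camera(name): name is "scene" or "top"; returns the picture (400x640x3 uint8, red, green, blue); there is no depth.
- camera_params(name): a dict with "fx", "fy", "cx", "cy" (pixels), "rvec" (rotation vector, rad) and "tvec" (3), from world to camera coordinates, as OpenCV has them. Camera axes: x right, y down, z forward; pixel columns grow to the right and rows downward; lengths in m; the calibration is good to about 2 mm. A picture is of the moment at which its call begins. camera_params takes no time and is no camera call.
- sign_off(): hands the job in; it is judged then, once.
The state is a dict: "time": time; "qpos": joint angles; "dq": joint speeds; "joint_efforts": joint torques, N m; "eef_pos": TCP position; "tcp_rot": TCP orientation; "contact_force": force on the tool from outside, world axes, zero at the start; "wrist_torque": the same for the moment, N m; "opening": opening from 0.0 (shut) to 1.0 (fully open); "finger_force": force on a finger pad.
Only numpy, scipy, OpenCV 4.12 (cv2) and the standard library are available. Lean on these libraries where they do the work, as an engineer would, in place of code of your own. Each camera call takes 0.05 s, during which the arm holds its last target. There are 200 camera calls.

## Task

The small examination lamp's boom has slid home: draw the boom out of its sleeve until the orange pointer stands between the lips of the red clip, and while you hold it there fold the cam lever fully shut against the boom. Finish with the pointer still at the clip and the jaws still squeezing boom and shut lever together, since I have yet to check that the clamp holds; leave the red clip and the other things where they are.

Things in the scene. Friction and masses are not known exactly. Their poses are not given: they have to be found in the camera images.
- lamp: white table lamp, fixed. Origin on the worktop under its post; x horizontal along the boom (outward), y left of that, z up. The square aluminium sleeve (25 mm, 214 mm long, slotted on top) and its boom rise outward at 18 degrees. Foot 170 mm along x (-73 to +97) by 115, 25 high.
- mouth (a point): centre of the sleeve's mouth, on the boom axis, at (114, 0, 137) mm in lamp axes. Its x = s points along the boom (outward, up), y to the left, z square to the boom. s, y, z below are mm in this frame. The grey clamp collar behind it spans s -34..0, y and z +-16; the lever's pivot ears on its right reach y -26 at s -22..0.
- cross_arm (a point): point on the boom's cross-arm axis, y +28; axes as mouth. Boom: 16 mm round rod on the axis, sliding along s. The cross-arm (14 mm round) leaves it to the left: bare from y 8 to 52, then the lamp head (90 mm disc, centre y 110, top 15 mm above the arm's axis). Home: arm axis at s 15; rod ends 14 mm beyond. A finger left of the rod, between collar and arm, can push the arm outward.
- pointer (a point): orange pointer stud on the boom, 5 mm thick, standing up through the sleeve's slot; point just above the sleeve's top, axes as mouth. Moves with the boom (0.5 to 0.8 kg with head, travel 62 mm), which slides easily and runs back home by its weight (1 to 2 N) when let go unclamped. Shutting the lever drags it inward a little unless it is held.
- mark (a point): midway between the two lips of the red clip on the sleeve (lips 8 mm long along s), at the pointer's height; axes as mouth. The pointer passes between the lips without touching. The clip is stiff (10 N) and must stay; it marks a boom travel of 30 to 46 mm.
- cam_lever (a joint): angle of the black cam lever with red end, rad: 0 shut (beside the boom, on its right, parallel), starts at 0.33 to 0.42. Pivot along z at s -6, y -17.5. 60 mm long, 7 thick (red end 8.5), 17 high, at the boom's height. Shut: reaches s 54, y -13.5..-22; open: its end is out to y -46. Pushed left to close, 3 to 8 N at its end; stays where left; shut, its cam clamps the boom.
- lever_tip (a point): middle of the lever's red end (14 mm long), 53 mm from the pivot. Turns with the lever.
- saline_bottle: small white bottle with blue cap, 45 mm wide, 80 mm high, bystander; origin under its centre.
- label_roll: roll of white labels, 64 mm wide, 32 mm high, bystander; origin under its centre.

How it is judged:
By the outcome, as a careful person would: the job done as asked, in the order asked, and still so for the second after the job is handed in, while the arm keeps its last pose, push and grip.
It also fails if it takes over 35 s, if anything falls off the work surface, if the arm or the gripper's body presses on something with over 40 N, if the wrist force passes 120 N, or if a joint passes its speed limit or range.

## Working session

There is one attempt and no reset: what is moved stays moved. The work goes in short steps, Python scripts to look and compute and a tool call to move; the robot and the scene stay as the last step left them, time stands still between calls to the robot, and variables do not carry over. Pictures are saved under pics/ and viewed, at most 10 in all, crops included, and the job is handed in when it is done.

Besides the shell and the picture viewer there is one more tool, called as name(argument=value, ...) on one line, values as JSON. move_arm: Moves the arm, as the interface text tells. Its arguments: {"type":"object","properties":{"moves":{"type":"array"},"grip_force":{"type":"number"}},"required":["moves"]}

```bash
mkdir -p pics; ls; python3 - <<'E'
from plant import *
import cv2
for n in("scene","top"):
    im=read_camera(n); cv2.imwrite(f"pics/{n}0.png",cv2.cvtColor(im,cv2.COLOR_RGB2BGR)); print(n,camera_params(n))
print(get_state())
E
```

```text
pics
scene {'fx': 424.87568359055507, 'fy': 424.87568359055507, 'cx': 323.3288706493225, 'cy': 199.5961212078562, 'rvec': array([ 1.12791542, -2.07966789,  1.22746691]), 'tvec': array([0.18636121, 0.32759874, 0.75328165])}
top {'fx': 449.04763951047437, 'fy': 449.04763951047437, 'cx': 319.40471025808796, 'cy': 200.16224048128865, 'rvec': array([ 2.15735579, -2.18798846,  0.06155517]), 'tvec': array([-0.07818264,  0.49370548,  0.98515618])}
{'time': 0.1, 'qpos': array([-1.30799334e+00,  2.87102213e-01,  1.57803167e+00, -1.45469605e-05,
        1.27863100e+00, -1.49986360e-01]), 'dq': array([-0.00036785, -0.00065171, -0.00439597, -0.00064715, -0.00042155,
       -0.00012857]), 'joint_efforts': array([ 3.35010373e-04, -4.07298410e+01, -2.93699884e+01, -1.85096146e-04,
        3.41922365e-03, -6.63783609e-06]), 'eef_pos': array([ 0.27066119, -0.61770165,  0.23006818]), 'tcp_rot': array([ 9.78775115e-01,  2.04934368e-01, -6.81852663e-05, -1.08399395e-03]), 'contact_force': array([-0.07071   ,  0.22371645, -0.6227083 ]), 'wrist_torque': array([ 0.02430983,  0.01210482, -0.04729366]), 'finger_force': 0.0, 'opening': 1.0025805168024597}
```

View pics/scene0.png

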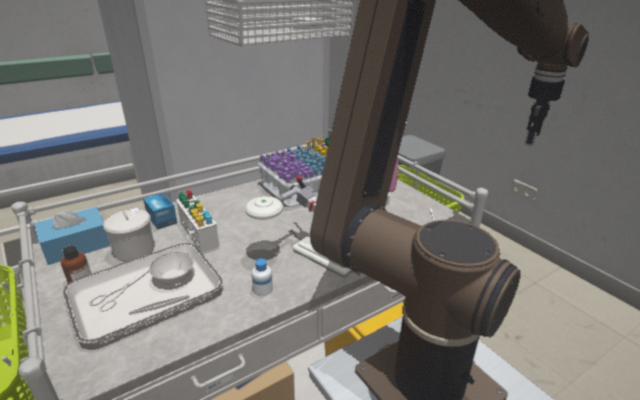

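View pics/top0.png

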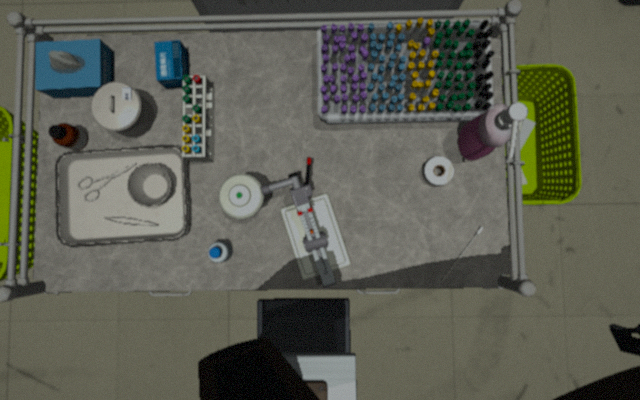

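```bash
python3 - <<'E'
import cv2,numpy as np
im=cv2.imread("pics/top0.png")[140:290,200:370]
cv2.imwrite("pics/top0c.png",cv2.resize(im,None,fx=4,fy=4,interpolation=cv2.INTER_CUBIC))
h=cv2.cvtColor(im,cv2.COLOR_BGR2HSV)
m=(((h[...,0]<18)|(h[...,0]>172))&(h[...,1]>110)&(h[...,2]>60)).astype(np.uint8)
n,l,st,c=cv2.connectedComponentsWithStats(m)
for i in range(1,n): print(st[i]+[200,140,0,0,0],c[i]+[200,140],cv2.mean(h,(l==i).astype(np.uint8))[:3])
E
```

```text
[307 157   5   8  34] [308.79411765 160.70588235] (32.61764705882353, 193.5, 106.11764705882352)
[308 207   5   5  17] [310.         209.52941176] (1.4705882352941175, 170.35294117647058, 131.23529411764704)
[298 212   4   3  12] [299.5 213. ] (16.25, 182.0, 137.08333333333331)
[310 230   3   4   9] [311.11111111 231.11111111] (10.222222222222221, 172.33333333333331, 120.22222222222221)
```

View pics/top0c.png

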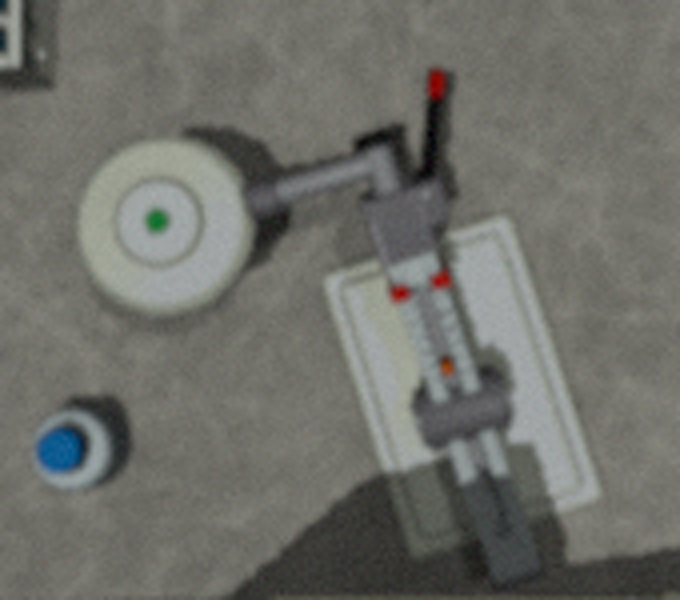

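```bash
cat > h.py <<'E'
import numpy as np,cv2
from plant import *
from scipy.spatial.transform import Rotation as R
def ray(n,p):
    c=camera_params(n); r=R.from_rotvec(np.ravel(c["rvec"])).as_matrix()
    d=r.T@[(p[0]-c["cx"])/c["fx"],(p[1]-c["cy"])/c["fy"],1]
    return -r.T@np.ravel(c["tvec"]),d
def onplane(n,p,q,nrm):
    o,d=ray(n,p); return o+d*(np.dot(np.subtract(q,o),nrm)/np.dot(d,nrm))
def onz(n,p,z): return onplane(n,p,[0,0,z],[0,0,1])
def proj(n,P):
    c=camera_params(n); K=np.array([[c["fx"],0,c["cx"]],[0,c["fy"],c["cy"]],[0,0,1.]])
    return cv2.projectPoints(np.atleast_2d(P).astype(float),c["rvec"],c["tvec"],K,None)[0].reshape(-1,2)
E
python3 - <<'E'
from h import *
np.set_printoptions(precision=4,suppress=True)
F=np.array([onz("top",p,.025) for p in[(281.25,210),(327,193.75),(350,264.25),(303,279.25)]])[:,:2] # FL FR BR BL
print(F,"len",np.linalg.norm(F[0]-F[3]),np.linalg.norm(F[1]-F[2]),"wid",np.linalg.norm(F[0]-F[1]),np.linalg.norm(F[3]-F[2]))
dx=(F[0]+F[1]-F[2]-F[3]); dy=(F[0]+F[3]-F[1]-F[2])
print("yaws",np.degrees(np.arctan2(dx[1],dx[0])),np.degrees(np.arctan2(-dy[0],dy[1])))
# head disc: green dot, home s15 y110 z15
def frame(yaw,o):
    L=np.array([[np.cos(yaw),-np.sin(yaw),0],[np.sin(yaw),np.cos(yaw),0],[0,0,1]])
    a=np.radians(18); M=L@np.array([[np.cos(a),0,-np.sin(a)],[0,1,0],[np.sin(a),0,np.cos(a)]])
    return M,L@[.114,0,.137]+[o[0],o[1],0]
yaw=np.arctan2(dx[1],dx[0]); c=F.mean(0)-0.012*np.array([np.cos(yaw),np.sin(yaw)])
M,m=frame(yaw,c); print("mouth",m)
for nm,p,z in[("dot",(239.3,195.2),.015),("tip",(308.8,160.7),.0085),("lipR",(310,209.5),.017),("lipL",(299.5,213),.017),("ptr",(311.1,231.1),.017)]:
    P=onplane("top",p,m+M[:,2]*z,M[:,2]); print(nm,(M.T@(P-m)*1000))
E
```

```text
[[ 0.4714 -0.0003]
 [ 0.506  -0.1023]
 [ 0.3502 -0.1505]
 [ 0.3188 -0.047 ]] len 0.1595775609543915 0.1631434544959659 wid 0.10774127137387376 0.10809226812173842
yaws 17.08872845255124 17.814351614706876
mouth [ 0.5091 -0.0451  0.137 ]
dot [ 23.8185 111.1972  15.    ]
tip [ 45.2221 -36.8347   8.5   ]
lipR [-45.9692  -9.7791  17.    ]
lipL [-46.182   11.9314  17.    ]
ptr [-88.7291   1.5276  17.    ]
```

```bash
cat >> h.py <<'E'
np.set_printoptions(precision=4,suppress=True)
def frame(yaw,o):
    L=np.array([[np.cos(yaw),-np.sin(yaw),0],[np.sin(yaw),np.cos(yaw),0],[0,0,1]])
    a=np.radians(18); M=L@np.array([[np.cos(a),0,-np.sin(a)],[0,1,0],[np.sin(a),0,np.cos(a)]])
    return M,L@[.114,0,.137]+[o[0],o[1],0]
yaw=np.radians(17.5); M=frame(yaw,[0,0])[0]; m=np.array([.5091,-.0451,.137])+M[:,1]*.001
def w(s,y,z): return m+M@(np.array([s,y,z])/1000)
E
python3 - <<'E'
from h import *
print("cam top",ray("top",(0,0))[0])
im=cv2.imread("pics/top0.png")
for P,c in[((15,28,7),(255,0,0)),((15,110,15),(255,0,0)),((29,0,8),(0,255,0)),((0,16,16),(255,255,0)),((0,-16,16),(255,255,0)),((-34,16,16),(255,255,0)),((-34,-16,16),(255,255,0)),((0,-26,0),(255,0,255)),((15,52,7),(255,0,0))]:
    q=proj("top",w(*P))[0]; print(P,q,(q-[200,140])*4)
for nm,p,z in[("arm1",(282.5,183),.007),("arm2",(275,185.5),.007),("arm3",(288,181.3),.007)]:
    P=onplane("top",p,m+M[:,2]*z,M[:,2]); print(nm,(M.T@(P-m)*1000))
g=cv2.resize(im[170:230,270:330],None,fx=10,fy=10,interpolation=cv2.INTER_CUBIC)
for P in[(0,16,16),(0,-16,16),(-34,16,16),(-34,-16,16),(15,28,7),(29,0,8),(0,-26,8)]:
    q=(proj("top",w(*P))[0]-[269.5,169.5])*10; cv2.circle(g,tuple(int(v) for v in q),4,(0,255,0),1)
cv2.imwrite("pics/c2.png",g)
E
```

```text
cam top [ 0.4156 -0.1046  1.0182]
(15, 28, 7) [281.3635 185.7138] [325.4538 182.8552]
(15, 110, 15) [241.057  199.8035] [164.2278 239.2141]
(29, 0, 8) [292.7175 174.5756] [370.8698 138.3026]
(0, 16, 16) [289.7212 191.8472] [358.8847 207.389 ]
(0, -16, 16) [305.3852 186.6707] [421.5407 186.6826]
(-34, 16, 16) [295.2741 207.9649] [381.0966 271.8596]
(-34, -16, 16) [310.7961 202.8323] [443.1843 251.3291]
(0, -26, 0) [309.8127 183.5377] [439.2506 174.1507]
(15, 52, 7) [269.6808 189.5736] [278.7231 198.2942]
arm1 [19.3902 24.1698  7.    ]
arm2 [19.3484 39.5748  7.    ]
arm3 [19.1708 12.9558  7.    ]
```

View pics/c2.png

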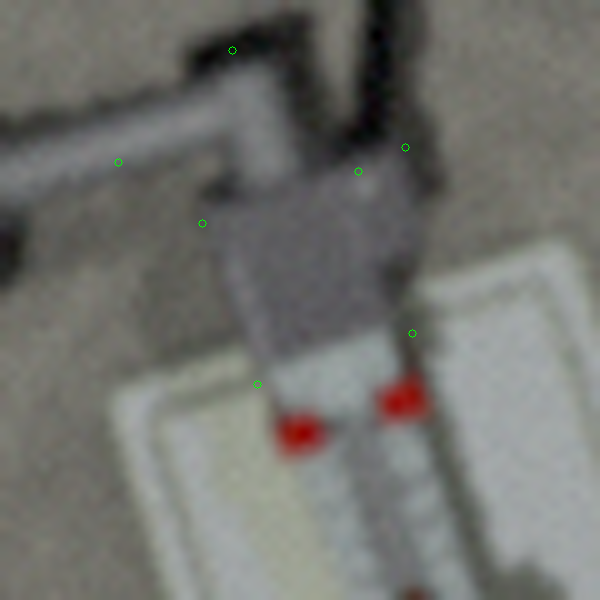

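```bash
sed -i 's/+M\[:,1\]\*.001/+M[:,1]*.001+M[:,0]*.004/' h.py; cat >> h.py <<'E'
RT=np.c_[M[:,0],-M[:,1],-M[:,2]]
def todo(P):
    s=get_state(); Rc=R.from_quat(s["tcp_rot"]).as_matrix(); p=s["eef_pos"]
    print("t",s["time"],"tcp in mouth mm",M.T@(p-m)*1000,"shift tool mm",Rc.T@(P-p)*1000,"rotvec",R.from_matrix(Rc.T@RT).as_rotvec(),"F mouth",M.T@s["contact_force"],"ff",s["finger_force"],"open",s["opening"])
E
python3 - <<'E'
from h import *
print(m); todo(w(-6,-23.5,70)); print(w(-6,-23.5,70))
E
```

```text
[ 0.5124 -0.043   0.1382]
t 0.1 tcp in mouth mm [-355.2709 -475.4     211.9925] shift tool mm [ 422.3039 -408.9427   28.1228] rotvec [-0.019   0.3137  0.1061] F mouth [-0.1926  0.2346 -0.5922] ff 0.0 open 1.0025805168024597
[ 0.4934 -0.0736  0.203 ]
```

move_arm(moves=[[1,[0,0,-0.035],[0,0,0]],[1,[0,0,-0.035],[0,0,0]],[1,[0.0285,-0.0285,0],[0,0,0]],[1,[0.0285,-0.0285,0],[0,0,0]],[1,[0.0285,-0.0285,0],[0,0,0]],[1,[0.0285,-0.0285,0],[0,0,0]],[1,[0.0285,-0.0285,0],[0,0,0]],[1,[0.0285,-0.0285,0],[0,0,0]],[1,[0.0285,-0.0285,0],[0,0,0]],[1,[0.0285,-0.0285,0],[0,0,0]]])

```text
time: 0.93
eef_pos: [0.3883, -0.3159, 0.3008]
tcp_rot: [0.979, 0.205, -0.0, -0.0]
contact_force: [1.1, -0.1, 0.4]
opening: 1.0
finger_force: 0.0
```

move_arm(moves=[[1,[0.0277,-0.0258,0],[0,0,0]],[1,[0.0277,-0.0258,0],[0,0,0]],[1,[0.0277,-0.0258,0],[0,0,0]],[1,[0.0277,-0.0258,0],[0,0,0]],[1,[0.0277,-0.0258,0],[0,0,0]],[1,[0.0277,-0.0258,0],[0,0,0]],[1,[0.0277,-0.0258,0],[0,0,0]],[1,[0,0,0],[-0.006,0.105,0.035]],[1,[0,0,0],[-0.006,0.105,0.035]],[1,[0,0,0],[-0.006,0.105,0.035]]])

```text
time: 1.77
eef_pos: [0.494, -0.073, 0.3012]
tcp_rot: [0.975, 0.152, 0.157, -0.024]
contact_force: [-0.2, 0.2, 0.0]
opening: 0.999
finger_force: 0.0
```

```bash
python3 - <<'E'
from h import *
todo(w(-6,-23.5,70)); print(get_state()["qpos"])
a=read_camera("top");b=read_camera("scene")
g=np.hstack([cv2.resize(a[120:270,210:360],(400,400),interpolation=2),cv2.resize(b[140:290,190:340],(400,400),interpolation=2)])
cv2.imwrite("pics/h1.png",g[...,::-1])
E
```

```text
t 1.7667 tcp in mouth mm [ 25.0836 -23.1065 163.1598] shift tool mm [-31.5965   0.2873  92.9875] rotvec [-0.0001 -0.0055  0.0036] F mouth [-0.1708  0.2195  0.0602] ff 0.0 open 0.9991601413315648
[-0.4631 -0.3247  2.0747  0.2397  1.1686  0.7292]
```

View pics/h1.png

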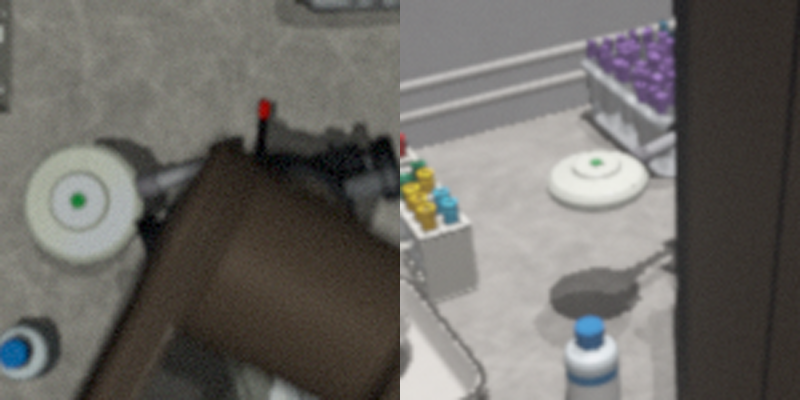

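```bash
cat >> h.py <<'E'
def dot():
    L=[];pp=[]
    for n,(x0,x1,y0,y1) in(("top",(215,275,150,230)),("scene",(235,300,170,215))):
        im=read_camera(n)[y0:y1,x0:x1].astype(float)
        g=np.clip(im[...,1]-np.maximum(im[...,0],im[...,2])-12,0,None)
        k=(g>8).astype(np.uint8); nn,l,st,c=cv2.connectedComponentsWithStats(k)
        i=1+np.argmax(st[1:,4]); g=g*(l==i)
        yy,xx=np.mgrid[y0:y1,x0:x1]; p=((g*xx).sum()/g.sum(),(g*yy).sum()/g.sum()); pp.append(p); L.append(ray(n,p))
    A=0;b=0
    for o,d in L:
        d=d/np.linalg.norm(d);Q=np.eye(3)-np.outer(d,d);A=A+Q;b=b+Q@o
    P=np.linalg.solve(A,b); Pp=onplane("top",pp[0],m+M[:,2]*.015,M[:,2])
    print("dot px",pp,"mouth xyz",M.T@(P-m)*1000,"top only z15",M.T@(Pp-m)*1000,"gap",[np.linalg.norm(np.cross(P-o,d/np.linalg.norm(d)))*1e3 for o,d in L])
E
python3 -c "
from h import *
dot()"
```

```text
dot px [(np.float64(238.7497303128371), np.float64(194.75404530744336)), (np.float64(263.1659388646288), np.float64(200.3013100436681))] mouth xyz [ 22.4098 111.1494  15.3945] top only z15 [ 21.7953 110.7617  15.    ] gap [np.float64(0.7102437514206518), np.float64(0.7102437514206231)]
```

move_arm(moves=[[1,[-0.029,-0.0016,0],[0,-0.0055,0.0036]],[1,[0,0,0.035],[0,0,0]],[1,[0,0,0.035],[0,0,0]],[1,[0,0,0.035],[0,0,0]],[1,[0,0,0.025],[0,0,0]],[1,[0,0,0.01],[0,0,0]],[1,[0,0,0],[0,0,0]],[1,[0,0,0],[0,0,0]],[1,[0,0,0],[0,0,0]],[1,[0,0,0],[0,0,0]]])

```text
time: 2.8
eef_pos: [0.5086, -0.0695, 0.1615]
tcp_rot: [0.976, 0.149, 0.154, -0.022]
contact_force: [-0.0, -1.1, 0.4]
opening: 1.001
finger_force: 0.0
```

```bash
python3 - <<'E'
from h import *
todo(w(-4,-21.5,-26)); print(get_state()["qpos"])
a=read_camera("top");b=read_camera("scene")
g=np.hstack([cv2.resize(a[120:270,210:360],(400,400),interpolation=2),cv2.resize(b[140:290,190:340],(400,400),interpolation=2)])
cv2.imwrite("pics/h2.png",g[...,::-1])
E
```

```text
t 2.8 tcp in mouth mm [ -3.9004 -24.1627  25.6858] shift tool mm [-0.0292 -2.8442 51.6762] rotvec [ 0.0035  0.0014 -0.0012] F mouth [-0.1995 -0.9966  0.4646] ff 0.0 open 1.0012907002153582
[-0.4367 -0.1515  2.1962  0.2699  0.8789  0.6803]
```

View pics/h2.png

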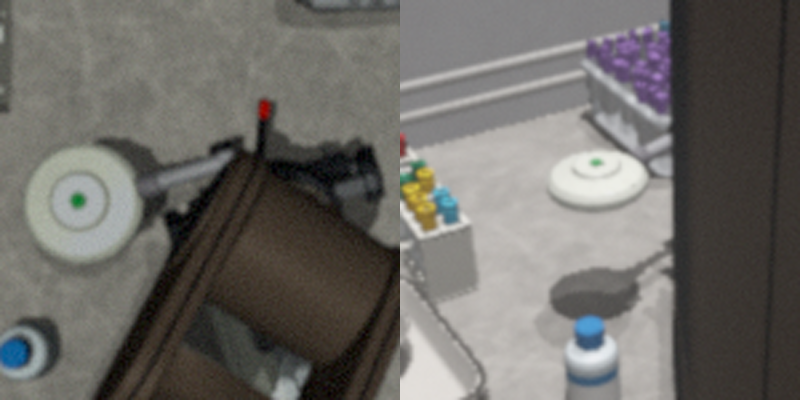

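move_arm(moves=[[1,[0,-0.0028,0],[0,0,0]],[1,[0,0,0.01],[0,0,0]],[1,[0,0,0.01],[0,0,0]],[1,[0,0,0.01],[0,0,0]],[1,[0,0,0.01],[0,0,0]],[1,[0,0,0.012],[0,0,0]],[1,[0,0,0],[0,0,0]],[1,[0,0,0],[0,0,0]],[1,[0,0,0],[0,0,0]],[1,[0,0,0],[0,0,0]]])

```text
time: 3.73
eef_pos: [0.522, -0.0616, 0.1099]
tcp_rot: [0.977, 0.149, 0.153, -0.023]
contact_force: [-1.0, 0.4, -0.5]
opening: 0.998
finger_force: 0.0
```

```bash
python3 - <<'E'
from h import *
todo(w(-4,-21.5,-26)); dot()
E
```

```text
t 3.7333 tcp in mouth mm [ -5.3977 -20.5973 -28.0156] shift tool mm [ 1.392   0.9028 -2.0195] rotvec [ 0.0013  0.0037 -0.0019] F mouth [-0.9353  0.6478 -0.2501] ff 0.0 open 0.9981438229382389
dot px [(np.float64(238.7179203539823), np.float64(194.77986725663717)), (np.float64(263.16170212765957), np.float64(200.31489361702128))] mouth xyz [ 22.376  111.2141  15.4129] top only z15 [ 21.7669 110.8365  15.    ] gap [np.float64(0.6991276199244206), np.float64(0.6991276199243933)]
```

move_arm(moves=[[1,[0.004,0,0],[0,0,0]],[1,[0.004,0,0],[0,0,0]],[1,[0.004,0,0],[0,0,0]],[1,[0.004,0,0],[0,0,0]],[1,[0.004,0,0],[0,0,0]],[1,[0.004,0,0],[0,0,0]],[1,[0.004,0,0],[0,0,0]],[1,[0.002,0,0],[0,0,0]],[1,[0,0,0],[0,0,0]],[1,[0,0,0],[0,0,0]]])

```text
time: 4.67
eef_pos: [0.5491, -0.0527, 0.1186]
tcp_rot: [0.977, 0.149, 0.153, -0.023]
contact_force: [-2.0, -0.1, 1.2]
opening: 1.0
finger_force: 0.8
```

```bash
python3 - <<'E'
from h import *
todo(w(26,-21.5,-26)); dot()
E
```

```text
t 4.6667 tcp in mouth mm [ 24.3897 -20.286  -28.5883] shift tool mm [ 1.6021  1.2126 -2.594 ] rotvec [ 0.0007  0.0041 -0.002 ] F mouth [-1.4407  0.5327  1.7241] ff 0.8100710995495319 open 0.9997992337241196
dot px [(np.float64(233.39866369710467), np.float64(180.69487750556792)), (np.float64(254.70935960591132), np.float64(193.39901477832512))] mouth xyz [ 51.519  111.3986  15.2871] top only z15 [ 50.8793 110.9375  15.    ] gap [np.float64(0.7870837422860724), np.float64(0.7870837422861435)]
```

```bash
python3 - <<'E'
from h import *
im=cv2.imread("pics/top0.png").astype(float)
for nm,(x,y) in dict(lipR=(310,209.5),lipL=(299.5,213),ptr=(311.1,231.1)).items():
    x0,y0=int(x)-5,int(y)-5; c=im[y0:y0+11,x0:x0+11]; k=c[...,2]-c[...,0]; k=k-np.median(k)
    for th in(15,30,45):
        g=np.where(k>th,k,0); yy,xx=np.mgrid[y0:y0+11,x0:x0+11]; p=((g*xx).sum()/g.sum(),(g*yy).sum()/g.sum())
        P=[ (M.T@(onplane("top",p,m+M[:,2]*z,M[:,2])-m)*1000)[:2] for z in(.015,.019)]
        print(nm,th,p,*P,(g>0).sum())
E
```

```text
lipR 15 (np.float64(309.95262883914626), np.float64(209.6220718375846)) [-50.7387 -10.1724] [-49.7236 -10.2634] 31
lipR 30 (np.float64(310.0419621749409), np.float64(209.47576832151302)) [-50.5138 -10.4307] [-49.4998 -10.5204] 21
lipR 45 (np.float64(309.9993846153846), np.float64(209.5556923076923)) [-50.6406 -10.3012] [-49.626  -10.3916] 19
lipL 15 (np.float64(299.4518272425249), np.float64(212.99601328903654)) [-50.5479  11.5101] [-49.5337  11.3178] 26
lipL 30 (np.float64(299.4329132690882), np.float64(213.0429948109711)) [-50.6263  11.5753] [-49.6118  11.3827] 19
lipL 45 (np.float64(299.4820936639118), np.float64(212.96877869605143)) [-50.5147  11.4365] [-49.5007  11.2445] 12
ptr 15 (np.float64(311.3105861767279), np.float64(231.3604549431321)) [-93.9589   1.0578] [-92.7419   0.9143] 20
ptr 30 (np.float64(311.2769230769231), np.float64(231.3298076923077)) [-93.8765   1.1016] [-92.6599   0.9579] 15
ptr 45 (np.float64(311.1908482142857), np.float64(231.34263392857142)) [-93.8457   1.2718] [-92.6292   1.1274] 11
```

move_arm(moves=[[1,[0.003,0,0],[0,0,0]],[1,[0.004,0,0],[0,0,0]],[1,[0.004,0,0],[0,0,0]],[1,[0.003,0,0],[0,0,0]],[1,[0,0,0],[0,0,0]],[1,[0,0,0],[0,0,0]],[1,[0,0,0],[0,0,0]],[1,[0,0,0],[0,0,0]],[1,[0,0,0],[0,0,0]],[1,[0,0,0],[0,0,0]]])

```text
time: 5.6
eef_pos: [0.5615, -0.0489, 0.1228]
tcp_rot: [0.977, 0.149, 0.153, -0.023]
contact_force: [-0.8, 0.6, -1.1]
opening: 0.998
finger_force: 0.8
```

```bash
python3 - <<'E'
from h import *
todo(w(39,-21.5,-26)); dot()
a=read_camera("top")
cv2.imwrite("pics/h3.png",cv2.resize(a[130:280,210:360],None,fx=4,fy=4,interpolation=2)[...,::-1])
E
```

```text
t 5.6 tcp in mouth mm [ 38.093  -20.4059 -28.5861] shift tool mm [ 0.8982  1.0941 -2.5892] rotvec [ 0.0008  0.0043 -0.0022] F mouth [-0.9046  0.8465 -0.8522] ff 0.7997914217412472 open 0.9982253977001353
dot px [(np.float64(230.9666295884316), np.float64(173.9655172413793)), (np.float64(250.82901554404145), np.float64(190.04663212435233))] mouth xyz [ 65.3038 111.2818  15.5334] top only z15 [ 64.5625 110.79    15.    ] gap [np.float64(0.8915405439704331), np.float64(0.8915405439703075)]
```

View pics/h3.png

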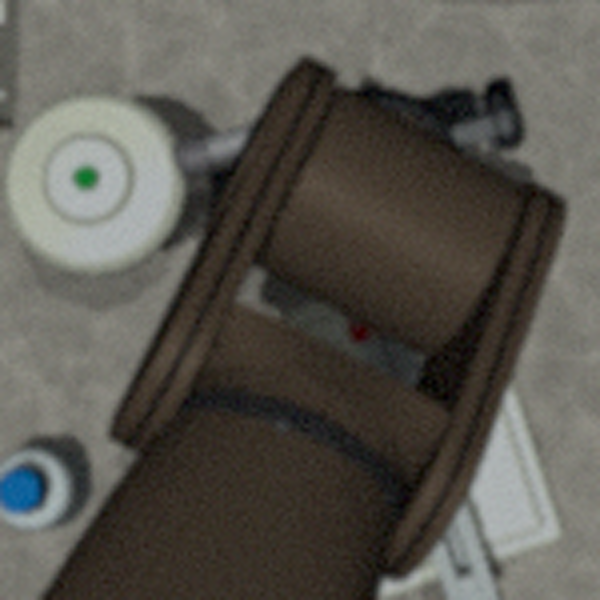

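move_arm(moves=[[0.97,[0,-0.0007,0],[0,0,0]],[0.94,[0,-0.0007,0],[0,0,0]],[0.9,[0,-0.0007,0],[0,0,0]],[0.87,[0,-0.0007,0],[0,0,0]],[0.84,[0,-0.0007,0],[0,0,0]],[0.8,[0,-0.0006,0],[0,0,0]],[0.77,[0,-0.0006,0],[0,0,0]],[0.74,[0,-0.0006,0],[0,0,0]],[0.7,[0,-0.0006,0],[0,0,0]],[0.68,[0,-0.0006,0],[0,0,0]]], grip_force=30)

```text
time: 6.58
eef_pos: [0.5599, -0.0428, 0.1231]
tcp_rot: [0.977, 0.149, 0.153, -0.023]
contact_force: [-1.5, -1.7, 0.7]
opening: 0.679
finger_force: 1.7
```

```bash
python3 - <<'E'
from h import *
todo(w(38.5,-7,-27)); dot()
E
```

```text
t 6.5833 tcp in mouth mm [ 38.417  -14.0709 -28.4468] shift tool mm [ 0.0654 -7.069  -1.4571] rotvec [ 0.0014  0.0039 -0.0017] F mouth [-1.6495 -1.197   1.309 ] ff 1.6547039011493325 open 0.679082111501556
dot px [(np.float64(230.9), np.float64(173.86818181818182)), (np.float64(250.67391304347825), np.float64(189.97282608695653))] mouth xyz [ 65.5983 111.3925  15.5748] top only z15 [ 64.7785 110.844   15.    ] gap [np.float64(0.9888148659212971), np.float64(0.9888148659213253)]
```

move_arm(moves=[[0.65,[0,-0.0007,0],[0,0,0]],[0.62,[0,-0.0007,0],[0,0,0]],[0.58,[0,-0.0006,0],[0,0,0]],[0.55,[0,-0.0006,0],[0,0,0]],[0.52,[0,-0.0006,0],[0,0,0]],[0.49,[0,-0.0006,0],[0,0,0]],[0.46,[0,-0.0006,0],[0,0,0]],[0.44,[0,-0.0006,0],[0,0,0]],[0.42,[0,-0.0003,0],[0,0,0]],[0.42,[0,0,0],[0,0,0]]])

```text
time: 7.52
eef_pos: [0.558, -0.0375, 0.1228]
tcp_rot: [0.977, 0.149, 0.152, -0.023]
contact_force: [-1.3, -0.5, 0.5]
opening: 0.415
finger_force: 1.0
```

```bash
python3 - <<'E'
from h import *
todo(w(38.5,-7,-27)); dot()
E
```

```text
t 7.5167 tcp in mouth mm [ 38.1117  -8.4712 -28.6102] shift tool mm [ 0.3781 -1.471  -1.6128] rotvec [ 0.0006  0.0045 -0.002 ] F mouth [-1.1851 -0.0963  0.886 ] ff 0.9569023564472445 open 0.4153933159496759
dot px [(np.float64(230.99772727272727), np.float64(173.9875)), (np.float64(250.7958115183246), np.float64(190.04188481675394))] mouth xyz [ 65.3023 111.2899  15.533 ] top only z15 [ 64.5042 110.7491  15.    ] gap [np.float64(0.9664559953606147), np.float64(0.9664559953606628)]
```

move_arm(moves=[[0.4,[0,-0.0005,0],[0,0,0]],[0.38,[0,-0.0005,0],[0,0,0]],[0.36,[0,-0.0004,0],[0,0,0]],[0.34,[0,0,0],[0,0,0]],[0.31,[0,0,0],[0,0,0]],[0.28,[0,0,0],[0,0,0]],[0.24,[0,0,0],[0,0,0]],[0.2,[0,0,0],[0,0,0]],[0.2,[0,0,0],[0,0,0]],[0.2,[0,0,0],[0,0,0]]], grip_force=40)

```text
time: 8.45
eef_pos: [0.5568, -0.034, 0.1233]
tcp_rot: [0.977, 0.149, 0.151, -0.026]
contact_force: [-6.3, 6.7, 7.8]
opening: 0.317
finger_force: 38.9
```

```bash
python3 - <<'E'
from h import *
todo(w(38.5,-7,-27)); dot()
a=read_camera("top")
cv2.imwrite("pics/h4.png",cv2.resize(a[140:240,265:365],None,fx=6,fy=6,interpolation=2)[...,::-1])
E
```

```text
t 8.45 tcp in mouth mm [ 38.1852  -4.7809 -28.1444] shift tool mm [ 0.3149  2.2126 -1.157 ] rotvec [-0.0049  0.0056 -0.0029] F mouth [-1.394   8.2889  8.608 ] ff 38.94334998710292 open 0.3170060912220547
dot px [(np.float64(230.9314606741573), np.float64(173.8741573033708)), (np.float64(250.81632653061226), np.float64(190.03571428571428))] mouth xyz [ 65.4412 111.2589  15.4692] top only z15 [ 64.7489 110.7918  15.    ] gap [np.float64(0.8372798100279909), np.float64(0.837279810027961)]
```

View pics/h4.png

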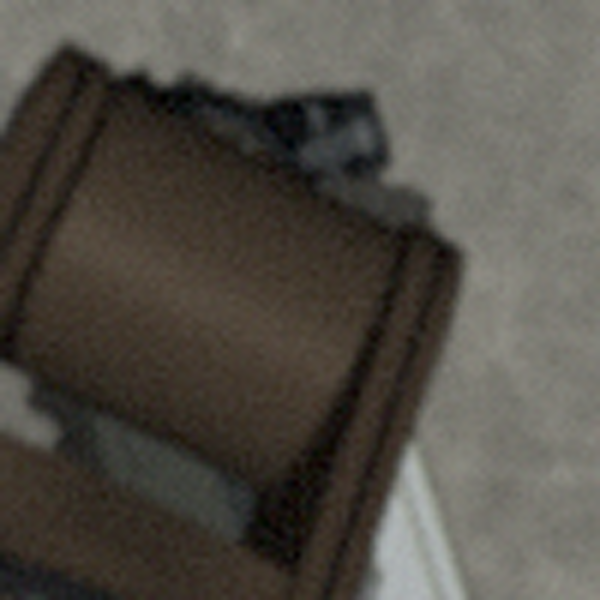

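move_arm(moves=[[0.2,[0,-0.001,-0.0005],[0,0,0]],[0.2,[0,-0.001,-0.0005],[0,0,0]],[0.2,[0,0,0],[0,0,0]],[0.2,[0,0,0],[0,0,0]],[0.2,[0,0,0],[0,0,0]],[0.2,[0,0,0],[0,0,0]],[0.2,[0,0,0],[0,0,0]],[0.2,[0,0,0],[0,0,0]],[0.2,[0,0,0],[0,0,0]],[0.2,[0,0,0],[0,0,0]]], grip_force=60)

```text
time: 9.43
eef_pos: [0.5566, -0.0337, 0.1235]
tcp_rot: [0.977, 0.149, 0.152, -0.024]
contact_force: [-0.3, 5.9, -0.3]
opening: 0.298
finger_force: 60.6
```

```bash
python3 - <<'E'
from h import *
todo(w(38.5,-7,-27)); dot()
im=read_camera("top").astype(float); k=im[...,0]-im[...,1:].max(2)
q=proj("top",w(47,-18,8))[0]; print("tip expected px",q); 
c=(k[140:240,270:340]>25).astype(np.uint8); n,l,st,ce=cv2.connectedComponentsWithStats(c); print(st[1:,4],ce[1:]+[270,140])
s=read_camera("scene").astype(float); k=s[...,0]-s[...,1:].max(2); c=(k>40).astype(np.uint8); n,l,st,ce=cv2.connectedComponentsWithStats(c); print([(a,b) for a,b in zip(st[1:,4],ce[1:]) if a>3], proj("scene",w(47,-18,8)))
E
```

```text
t 9.4333 tcp in mouth mm [ 38.2114  -4.4063 -27.8761] shift tool mm [ 0.2908  2.592  -0.8804] rotvec [-0.0011  0.0045 -0.0024] F mouth [ 1.3347  5.7194 -0.791 ] ff 60.64525917638093 open 0.29797396903139023
dot px [(np.float64(230.97085201793723), np.float64(173.88565022421525)), (np.float64(250.79166666666666), np.float64(190.02083333333334))] mouth xyz [ 65.4509 111.2394  15.4811] top only z15 [ 64.7045 110.7292  15.    ] gap [np.float64(0.906515158411542), np.float64(0.9065151584114759)]
tip expected px [297.9452 160.9778]
[] []
[(np.int32(42), array([188.9762, 193.4762])), (np.int32(114), array([ 73.    , 260.0088]))] [[292.6799 178.4204]]
```

```bash
python3 -c "
from plant import *
print(sign_off())"
```

```text
the job is handed in; nothing more can be done
None
```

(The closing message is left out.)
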